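# Hang the adapter holder on its stud

## Task

Take the black adapter holder out of the steel tray and hang it on the free brass-headed stud in the middle of the sloping green stand: pass the large round end of its keyhole over the stud's head so that the plate lies flat on the panel, then slide it down until the stud is fully home in the narrow end of the slot. Let go and leave it hanging straight, keyhole end up. Feel your way gently: never press on the stand or stud with more than about 40 N, and leave the other things where they are.

Things in the scene. Friction and masses are not known exactly. Their poses are not given: they have to be found in the camera images.
- holder: Loose holder, about 0.35 kg: aluminium plate 110 x 76 x 5 mm with a black block on its front and a keyhole through it. Origin: centre of the plate's back face. +x along the length to the keyhole end (up when hung), +y across, +z out of the front. Lies face up in the tray, +x within 0.6 rad of world +x. Plate: x -55..55, y -38..38, z 0..5 mm.
- grip (a point): Middle of the holder's black block, 28 mm out from the plate's back, at holder x = -28 mm, y = 0. Block: x -51..-5, y -20..20 (grip across this 40 mm width), z 5..45 mm in the holder's frame. A brass nipple sticks out of its -x end to x = -64 mm. Pressing the far keyhole end on something can turn the holder in the fingers; a light press flat on the panel squares it again.
- hole (a point): Centre of the keyhole's large end, on the holder's back face: holder x = 18 mm, y = 0. 21 mm across, eight-sided, flats square to x and y.
- seat (a point): Where the stud's axis is when fully home, on the holder's back face: holder x = 42 mm, y = 0. The slot is 10 mm wide, runs from the large end towards +x and ends square at x = 45.5 mm.
- panel: Sloping green face of the fixed stand, 360 mm wide, 240 mm long, 33 degrees from level, facing the robot and up. Origin: on the face, middle of the short dark cross slot. +x up the slope, +y across (robot's left), +z out of the face; x -160..80 mm. A hung holder has these same axes. Fixed black holders hang left and right, beyond |y| = 110 mm, up to 40 mm out.
- cross_slot (a point): Middle of the cross slot (the panel's origin), NOT the stud. The stud stands squarely out of the face at panel x = 0 but is clamped anywhere from y = -18 to 18 mm: its y is not measured, find it by feel or sight. It holds against 60 N sideways. Steel shank 7 mm diameter, 9 mm from face to head.
- head_level (a point): 14 mm out from the face above the cross slot's middle: level of the top of the stud's brass head (16 mm diameter, 5 mm thick, top edge bevelled 2 mm). A plate resting on the head has its back 14 mm from the face; with the keyhole over the head it can lie at 0 mm, and under the head it has 4 mm of play.
- tray: Fixed shallow steel tray 260 x 280 x 18 mm (x, y, height), wall and floor 4 mm, origin at the centre of its underside. It holds the holder; it may be left or right of the stand.
- union: Bystander in the tray: brass union, 20 mm diameter, 28 mm high, origin under its centre.
- nut: Bystander in the tray: steel nozzle nut, 24 mm diameter, 24 mm high, origin under its centre.
- wrench: Bystander: wrench lying flat on the bench near the robot; origin at its underside.
- screwdriver: Bystander: screwdriver lying on the bench near the robot; origin at its underside.
- oil: Bystander: blue bottle, 56 mm diameter, 150 mm high, at the far left; origin under its centre.
- mug: Bystander: white mug, 80 mm diameter, 90 mm high, at the far right; origin under its centre.
Mind the look-alikes: they are no part of the job. There is more than one size of the holder; the one meant has the size given above.

How it is judged:
On the way, in this order (a step that is already met when the one before it is completed fails the run):
1. the holder is lifted clear of the tray (height (world z) of holder above 0.05 m and contact force between holder and tray below 0.01 N), for 0.1 s.
2. the large end of the keyhole is over the stud's head and the plate lies on the panel (back within 6.5 mm of the face), not yet slid down (z of holder in the frame of panel between -0.002 and 0.0065 m and angle between the z axis of holder and the z axis of panel, either way round below 0.08 rad and x of holder in the frame of panel between -0.026 and -0.01 m and y of holder in the frame of panel between -0.022 and 0.022 m), for 0.1 s.
At the end, for the whole second after the job is handed in: The holder hangs on the stud at rest and released: plate flat on the panel under the stud's head (back within 6.5 mm of the face, within 0.08 rad of parallel), slid down to within 2.5 mm of fully home in the slot, within 20.5 mm of the cross slot's middle sideways, and straight within 0.12 rad (z of holder in the frame of panel between -0.002 and 0.0065 m and angle between the z axis of holder and the z axis of panel, either way round below 0.08 rad and x of holder in the frame of panel between -0.046 and -0.0395 m and y of holder in the frame of panel between -0.0205 and 0.0205 m and angle between the x axis of holder and the x axis of panel, either way round below 0.12 rad and linear speed of holder below 0.01 m/s and angular speed of holder below 0.1 rad/s and contact force between holder and the fingers below 0.01 N); the robot touches nothing.
It fails at once if the stand or its stud is pressed with more than 40 N by anything (contact force between panel and anything else above 40 N).
It fails at once if a bystander is moved by more than 20 mm (distance of any of union, nut, wrench, screwdriver, oil, mug from where it was at the start of the episode above 0.02 m).
It also fails if it takes over 72 s, if anything falls off the work surface, if the arm or the gripper's body presses on something with over 40 N, if the wrist force passes 120 N, or if a joint passes its speed limit or range.

## Robot

A 6-joint arm with a two-finger parallel gripper is mounted at the origin on the work surface. World frame = base frame: x ahead of the robot, y to its left, z up, the work surface at z = 0. Lengths are in m, angles in rad, forces in N, time in s.
With the tool pointing down it reaches from about 0.375 to 0.9 m from the base axis. Payload 3.1 kg.
Tool frame: the origin (TCP) lies at the very end of the fingers, on their centre line; the grasp point (between the pads) lies 19 mm behind it; z points along the fingers, y is the line along which they close (so a half turn about z gives the same grasp; the last joint's range is limited). The gripper opens to 85 mm and grips with 20 to 120 N. Pads are 22 mm wide; open, the fingers measure 114 mm over their backs; the gripper's body (76 mm by 85 mm) begins 54 mm behind the grasp point. The pads swing forward as they close: fully open they stand 13 mm farther back than shut.
Start: joints at [-1.435, 0.527, 1.433, -0, 1.181, -0.178], TCP at [0.194, -0.594, 0.231] pointing down, gripper open.
Joint ranges: [-3.08, 3.08], [-0.75, 2.2], [0.22, 2.44], [-1.43, 4.57], [0, 2.65], [-2.85, 2.85]. Speed limits (rad/s): [2.79, 2.79, 3.14, 3.14, 3.14, 3.14].

## Interface

Orientations are given as a unit quaternion [x, y, z, w].
In Python, from station import manip gives the robot as it stands.
- The arm moves only by the shell command python3 -m handwheel 'ROWS' [FORCE]. ROWS is JSON, a list of rows, each a list of 7 numbers: the shift along the world's x, y, z in mm, then the turn, a rotation vector about the world's x, y, z in degrees, then the opening, from 0 (shut) to 1 (fully open). A call has exactly 10 rows; each row shifts and turns the commanded pose from where the row before left it; what a row does not reach is not made up. A row lasts 1/8 s, in which the tool goes at most 62.5 mm and 10.7 degrees, less where a joint would pass 70% of its speed; a pose out of reach is approached as far as the arm can. A call is refused whole if a number of a shift passes 62.5 or a number of a turn 10.7, either way. A call with a gripper value outside its range is refused whole. The fingers move at their own pace and stop on an object; FORCE is the grip in N (left out, the last holds). Time passes only in rows, so rows that do not move let the fingers close, or fill a call up. It gives the time, the measured TCP pose, the force, the opening and the grip force at its end, in the units of the state.
- manip.sense(): the state, without advancing time (a new reading comes with each control period).
- manip.snapshot(name): name is "scene" or "side" or "wrist"; returns the picture (400x640x3 uint8, red, green, blue); there is no depth.
- manip.get_calibration(name): a dict with "K" (3x3 intrinsics, pixels), "rvec" (rotation vector, rad) and "tvec" (3), from world to camera coordinates, as OpenCV has them. Camera axes: x right, y down, z forward; pixel columns grow to the right and rows downward; lengths in m; the calibration is good to about 2 mm. A picture is of the moment at which its call begins: read the wrist's pose just before it. get_calibration takes no time and is no camera call; for the wrist camera it gives the pose at the moment of the call.
- manip.sign_off(): hands the job in; it is judged then, once.
The state is a dict: "t": time; "q": joint angles; "qd": joint speeds; "tau": joint torques, N m; "tcp_pos": TCP position; "tool_rot": TCP orientation; "force": force on the tool from outside, world axes, zero at the start; "ft_torque": the same for the moment, N m; "finger_gap": opening from 0.0 (shut) to 1.0 (fully open); "gripper_force": force on a finger pad.
Only numpy, scipy, OpenCV 4.12 (cv2) and the standard library are available. Lean on these libraries where they do the work, as an engineer would, in place of code of your own. Each camera call takes 0.05 s, during which the arm holds its last target. There are 200 camera calls.

## Working session

There is one attempt and no reset: what is moved stays moved. The work goes in short steps, Python scripts to look and compute and a shell command to move; the robot and the scene stay as the last step left them, time stands still between calls to the robot, and variables do not carry over. Pictures are saved under pics/ and viewed, at most 10 in all, crops included, and the job is handed in when it is done.

```bash
mkdir -p pics; ls
cat > h.py <<'E'
import numpy as np,cv2
from station import manip
def cal(n):
    c=manip.get_calibration(n);return np.array(c["K"],float),cv2.Rodrigues(np.array(c["rvec"],float))[0],np.array(c["tvec"],float).ravel()
def ray(c,px):
    K,R,t=c;d=R.T@np.linalg.solve(K,np.array([px[0],px[1],1.]));return -R.T@t,d/np.linalg.norm(d)
def onz(c,px,z):
    o,d=ray(c,px);return o+d*(z-o[2])/d[2]
def proj(c,P):
    K,R,t=c;p=K@(R@np.asarray(P,float)+t);return p[:2]/p[2]
def two(c1,p1,c2,p2):
    o1,d1=ray(c1,p1);o2,d2=ray(c2,p2)
    s=np.linalg.lstsq(np.c_[d1,-d2],o2-o1,rcond=None)[0];a=o1+s[0]*d1;b=o2+s[1]*d2
    return (a+b)/2,np.linalg.norm(a-b)
def save(im,n): cv2.imwrite('pics/'+n+'.png',cv2.cvtColor(im,cv2.COLOR_RGB2BGR))
E
python3 - <<'E'
from h import *
np.set_printoptions(precision=4,suppress=True)
for n in("scene","side","wrist"):
    im=manip.snapshot(n);save(im,n);c=cal(n);print(n,-c[1].T@c[2],c[1][2],c[0][0,0])
print(manip.sense())
E
```

```text
pics
scene [1.6983 0.454  1.0553] [-0.7362 -0.3058 -0.6037] 516.0121840172876
side [0.1669 0.8994 0.9996] [ 0.2866 -0.6923 -0.6623] 440.1870066556516
wrist [ 0.2612 -0.572   0.3733] [-0.2642 -0.0858 -0.9606] 295.23084110980966
{'t': 0.15, 'q': array([-1.4345,  0.5283,  1.4336, -0.    ,  1.1814, -0.1785]), 'qd': array([-0.0001, -0.0018, -0.0022,  0.0012, -0.0011, -0.0007]), 'tau': array([  0.0006, -44.2744, -17.8276,  -0.0003,   0.0056,  -0.    ]), 'tcp_pos': array([ 0.1935, -0.5937,  0.2306]), 'tool_rot': array([ 0.9876,  0.1567,  0.    , -0.0008]), 'force': array([0.0413, 0.3004, 0.0369]), 'ft_torque': array([-0.0085,  0.0082,  0.0672]), 'gripper_force': 0.0, 'finger_gap': 0.9953864568281744}
```

View pics/scene.png

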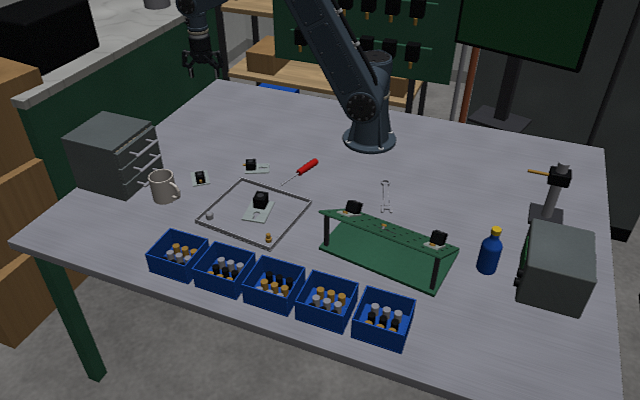

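View pics/side.png

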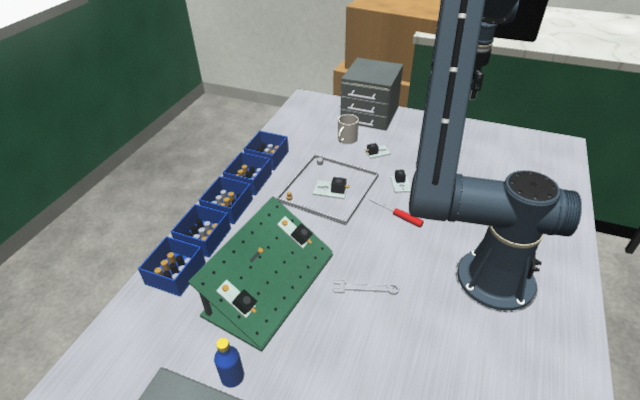

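View pics/wrist.png

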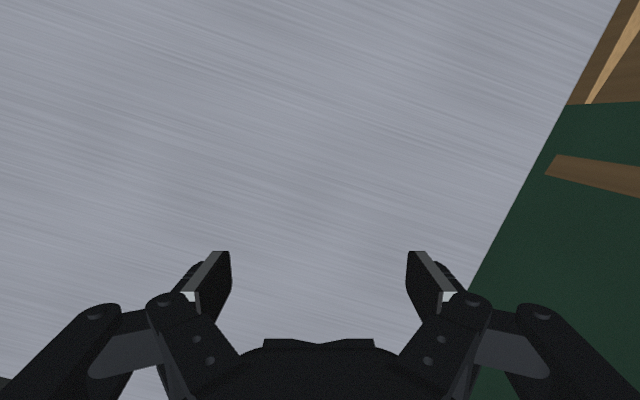

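The scene view shows the tray round (255,212) with the holder's block at (260,199) and its keyhole end near (255,215), and the stud at (383,226). In the side view the block is at (340,184), the stud's head at (261,251) and the cross slot at about (256,255). The wrist view shows only bench.

Run:
```python
from h import *
np.set_printoptions(precision=4,suppress=True)
S,D=cal("scene"),cal("side")
print('block',two(S,(260,199),D,(340,184)),onz(S,(260,199),.03),onz(D,(340,184),.03))
print('stud',two(S,(383,226),D,(261,251)))
for a in [(196,219),(241,180),(312,203),(273,247)]: print('tray S',onz(S,a,.018))
for a in [(279,195),(317,156),(378,175),(346,220)]: print('tray D',onz(D,a,.018))
im1=cv2.imread('pics/scene.png');im2=cv2.imread('pics/side.png')
a=cv2.resize(im1[170:260,190:330],None,fx=4,fy=4,interpolation=cv2.INTER_CUBIC)
b=cv2.resize(im2[205:305,195:335],None,fx=4,fy=4,interpolation=cv2.INTER_CUBIC)[:240] if 0 else cv2.resize(im2[225:285,215:355],None,fx=4,fy=4,interpolation=cv2.INTER_CUBIC)
cv2.imwrite('pics/c1.png',np.vstack([a,b]))
```

```text
block (array([ 0.5354, -0.2063,  0.0312]), np.float64(0.0026243609148773237)) [ 0.5354 -0.2056  0.03  ] [ 0.536  -0.2096  0.03  ]
stud (array([0.6113, 0.2226, 0.1121]), np.float64(0.0014650753302230047))
tray S [ 0.6884 -0.3533  0.018 ]
tray S [ 0.4502 -0.3227  0.018 ]
tray S [ 0.4777 -0.0467  0.018 ]
tray S [ 0.7136 -0.0741  0.018 ]
tray D [ 0.7159 -0.0968  0.018 ]
tray D [ 0.6762 -0.3497  0.018 ]
tray D [ 0.4301 -0.3172  0.018 ]
tray D [ 0.4638 -0.0606  0.018 ]
```

View pics/c1.png

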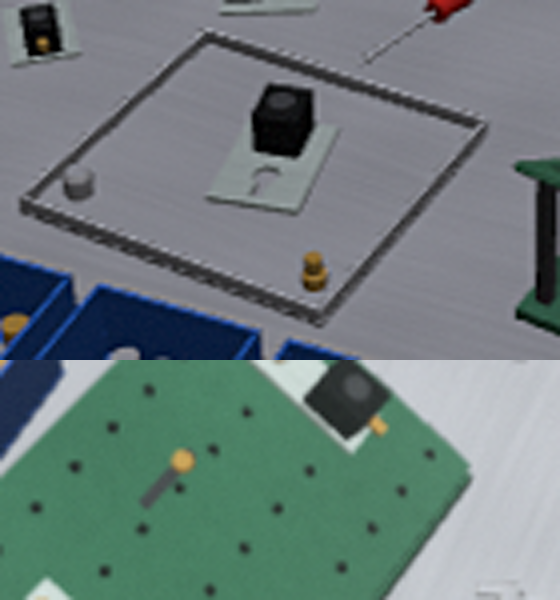

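The enlarged crop shows the holder's keyhole end towards +x in the tray. The stud's head is near the far (−y) end of the cross slot. Next I go above the holder for a near look.

```bash
python3 -m handwheel '[[40,46,5,0,0,0,1],[42,49,5,0,0,0,1],[42,49,5,0,0,0,1],[42,49,5,0,0,0,1],[42,49,5,0,0,0,1],[42,49,5,0,0,0,1],[42,49,5,0,0,0,1],[40,46,5,0,0,0,1],[0,0,0,0,0,0,1],[0,0,0,0,0,0,1]]'
python3 - <<'E'
from h import *
np.set_printoptions(precision=4,suppress=True)
s=manip.sense();print(s['t'],s['tcp_pos'],s['tool_rot']);im=manip.snapshot("wrist");c=cal("wrist");np.savez('w2.npz',K=c[0],R=c[1],t=c[2]);save(im,'w2')
E
```

```text
t: 1.4
tcp_pos: [0.5165, -0.2183, 0.2699]
tool_rot: [0.988, 0.157, -0.001, -0.0]
force: [-0.1, -0.5, 0.8]
finger_gap: 1.001
gripper_force: 0.0
1.4 [ 0.5165 -0.2183  0.2699] [ 0.9876  0.1573 -0.0006 -0.    ]
```

View pics/w2.png

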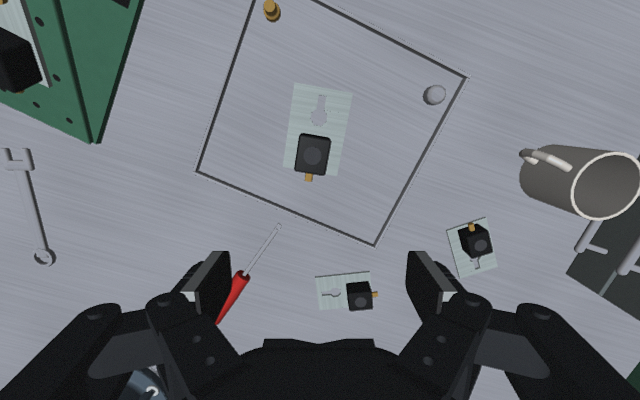

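The wrist view shows the holder clearly: plate corners about (294,84), (352,94), (336,178) and (283,166), with the block's top at (313,148).

Run:
```python
from h import *
np.set_printoptions(precision=4,suppress=True)
z=np.load('w2.npz');c=(z['K'],z['R'],z['t'])
im=cv2.imread('pics/w2.png').astype(int);b,g,r=im[...,0],im[...,1],im[...,2]
print(im[88,300],im[120,335],im[60,330])
sub=np.zeros(g.shape,bool);sub[70:190,265:370]=1
m=((g-b>2)|(im.max(2)<75))&sub
m=cv2.morphologyEx(m.astype(np.uint8),cv2.MORPH_CLOSE,np.ones((5,5)));m=cv2.morphologyEx(m,cv2.MORPH_OPEN,np.ones((9,9)))
ct=max(cv2.findContours(m,0,2)[0],key=cv2.contourArea)
def metric(px,zz): return np.array([onz(c,p,zz)[:2] for p in px])
P=metric(ct[:,0,:],.009);rc=cv2.minAreaRect((P*1000).astype(np.float32));print('plate',rc)
k=((im.max(2)<75)&sub).astype(np.uint8);ck=max(cv2.findContours(k,0,2)[0],key=cv2.contourArea)
x,y,w,h=cv2.boundingRect(ck);print(x,y,w,h)
print('block top',cv2.minAreaRect((metric(ck[:,0,:],.049)*1000).astype(np.float32)))
for p in [(294,84),(352,94),(336,178),(283,166)]: print(onz(c,p,.009))
```

```text
[174 172 160] [172 169 158] [162 151 148]
plate ((533.3236694335938, -204.80950927734375), (54.58705139160156, 43.16025161743164), 8.252805709838867)
294 133 37 42
block top ((539.5623168945312, -203.85610961914062), (46.70464324951172, 38.881996154785156), 8.252830505371094)
[ 0.6122 -0.1556  0.009 ]
[ 0.6238 -0.23    0.009 ]
[ 0.5135 -0.2462  0.009 ]
[ 0.5069 -0.1714  0.009 ]
```

```bash
python3 -m handwheel '[[11,7,0,0,0,-5,1],[10.5,7,0,0,0,-4.7,1],[0,0,-45,0,0,0,1],[0,0,-45,0,0,0,1],[0,0,-45,0,0,0,1],[0,0,-35,0,0,0,1],[0,0,-25,0,0,0,1],[0,0,-15,0,0,0,1],[0,0,0,0,0,0,1],[0,0,0,0,0,0,1]]' 40
python3 - <<'E'
from h import *
np.set_printoptions(precision=4,suppress=True)
s=manip.sense();print(s['tcp_pos'],s['tool_rot']);im=manip.snapshot("wrist");save(im,'w3')
E
```

```text
t: 2.7
tcp_pos: [0.5388, -0.2053, 0.0612]
tool_rot: [0.997, 0.072, 0.001, 0.001]
force: [0.7, 1.2, 0.4]
finger_gap: 0.999
gripper_force: 0.0
[ 0.5388 -0.2053  0.0612] [0.9974 0.0723 0.0008 0.0006]
```

View pics/w3.png

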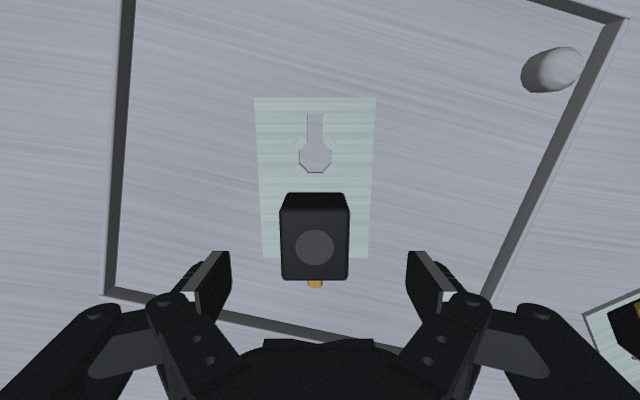

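The holder is square to the tool and central, with the block's top at (314,237) and the large end of the keyhole at (316,157).

Run:
```python
from h import *
np.set_printoptions(precision=4,suppress=True)
c=cal("wrist")
hole=onz(c,(316,157),.009);T=onz(c,(255.5,97.5),.009);U=onz(c,(376,98),.009)
print(hole,T,U,np.degrees(np.arctan2(T[0]-U[0],T[1]-U[1])),np.linalg.norm(T-U))
a=np.radians(-np.degrees(np.arctan2(T[0]-U[0],T[1]-U[1])));d=np.array([np.cos(a),np.sin(a),0])
print('grip from hole',hole-.046*d,'from edge',(T+U)/2-.083*d)
```

```text
[ 0.5842 -0.1973  0.009 ] [ 0.6154 -0.1547  0.009 ] [ 0.626  -0.2292  0.009 ] -8.102323263420569 0.07526689209977613
grip from hole [ 0.5386 -0.2038  0.009 ] from edge [ 0.5385 -0.2036  0.009 ]
```

```bash
python3 -m handwheel '[[0,1.5,-20,0,0,0,1],[0,0,-18,0,0,0,1],[0,0,-10,0,0,0,1],[0,0,0,0,0,0,1],[0,0,0,0,0,0,0],[0,0,0,0,0,0,0],[0,0,0,0,0,0,0],[0,0,0,0,0,0,0],[0,0,0,0,0,0,0],[0,0,0,0,0,0,0]]' 60
python3 - <<'E'
from h import *
s=manip.sense();print(s['tcp_pos'],s['force'],s['finger_gap'])
E
```

```text
t: 4.0
tcp_pos: [0.5387, -0.2031, 0.0129]
tool_rot: [0.997, 0.073, 0.0, 0.0]
force: [-0.9, 0.4, 6.1]
finger_gap: 0.466
gripper_force: 62.2
[ 0.53873796 -0.20306398  0.01293477] [-0.90258313  0.37524655  6.07027409] 0.4659653290794155
```

```bash
python3 -m handwheel '[[0,0,15,0,0,0,0],[0,0,35,0,0,0,0],[0,0,50,0,0,0,0],[0,0,50,0,0,0,0],[0,0,50,0,0,0,0],[0,0,50,0,0,0,0],[0,0,40,0,0,0,0],[0,0,20,0,0,0,0],[0,0,0,0,0,0,0],[0,0,0,0,0,0,0]]' && python3 -m handwheel '[[-20,50,0,0,0,0,0],[-20,50,0,0,-4,0,0],[-20,50,0,0,-5,0,0],[-20,50,0,0,-5,0,0],[-15,50,0,0,-5,0,0],[-10,50,0,0,-5,0,0],[0,50,0,0,-5,0,0],[0,50,0,0,-4,0,0],[0,10,0,0,0,0,0],[0,0,0,0,0,0,0]]'
python3 - <<'E'
from h import *
np.set_printoptions(precision=4,suppress=True)
s=manip.sense();print(s['tcp_pos'],s['q'],s['force']);im=manip.snapshot("wrist");save(im,'w4');c=cal("wrist");np.savez('w4.npz',K=c[0],R=c[1],t=c[2])
save(manip.snapshot("side"),'side4')
E
```

```text
t: 5.25
tcp_pos: [0.5372, -0.2022, 0.3208]
tool_rot: [0.997, 0.073, -0.001, -0.001]
force: [0.0, 0.2, -3.7]
finger_gap: 0.462
gripper_force: 61.4
t: 6.5
tcp_pos: [0.4319, 0.1988, 0.32]
tool_rot: [0.959, 0.071, 0.275, 0.022]
force: [-0.6, -0.5, -3.1]
finger_gap: 0.465
gripper_force: 62.3
[0.4319 0.1988 0.32  ] [ 0.296   0.0573  2.0194 -0.3078  0.5482  1.9409] [-0.6456 -0.5284 -3.056 ]
```

View pics/w4.png

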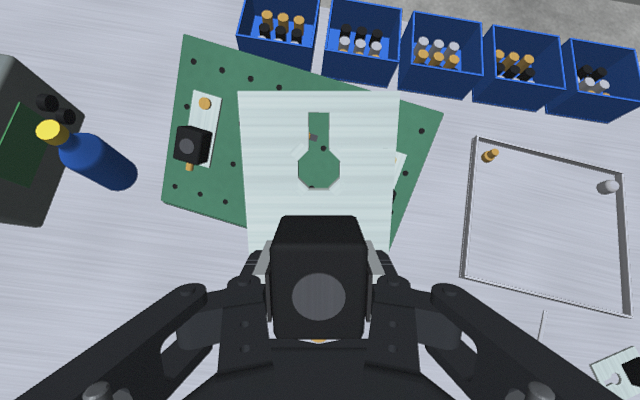

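The wrist view shows the green panel's corners near (184,35), (443,113) and (163,202). The held holder sits square in the fingers with its keyhole at (319,168), and the panel is turned about 17° clockwise to the tool.

Run:
```python
from h import *
np.set_printoptions(precision=4,suppress=True)
for n,box in(('w4',(20,250,150,450)),('side',(190,350,180,340)),('scene',(190,300,310,470))):
    im=cv2.imread(f'pics/{n}.png').astype(int);b,g,r=im[...,0],im[...,1],im[...,2]
    m=((g-r>22)&(g-b>8)).astype(np.uint8);k=np.zeros_like(m);k[box[0]:box[1],box[2]:box[3]]=1;m*=k
    m=cv2.morphologyEx(m,cv2.MORPH_OPEN,np.ones((3,3)))
    for ct in sorted(cv2.findContours(m,0,2)[0],key=cv2.contourArea)[::-1][:2]:
        print(n,cv2.contourArea(ct),cv2.approxPolyDP(ct,4,True)[:,0].tolist())
im=cv2.imread('pics/side.png');a=cv2.resize(im[190:355,180:345],None,fx=3.6,fy=3.6,interpolation=cv2.INTER_CUBIC)
cv2.imwrite('pics/c2.png',a)
```

```text
w4 14407.0 [[183, 35], [161, 199], [245, 226], [236, 92], [276, 90], [277, 84], [282, 90], [362, 88]]
w4 2951.5 [[402, 100], [396, 150], [407, 155], [402, 170], [408, 174], [400, 173], [395, 186], [390, 241], [442, 116]]
side 10933.0 [[274, 197], [189, 280], [210, 302], [212, 313], [202, 312], [202, 317], [259, 349], [331, 255], [314, 234], [301, 248], [276, 225], [284, 216], [295, 225], [300, 221]]
scene 5672.0 [[320, 210], [342, 221], [329, 235], [329, 244], [320, 247], [431, 293], [456, 255], [457, 247], [449, 244], [437, 253], [422, 248], [429, 237], [367, 214], [341, 217], [336, 210]]
```

View pics/c2.png

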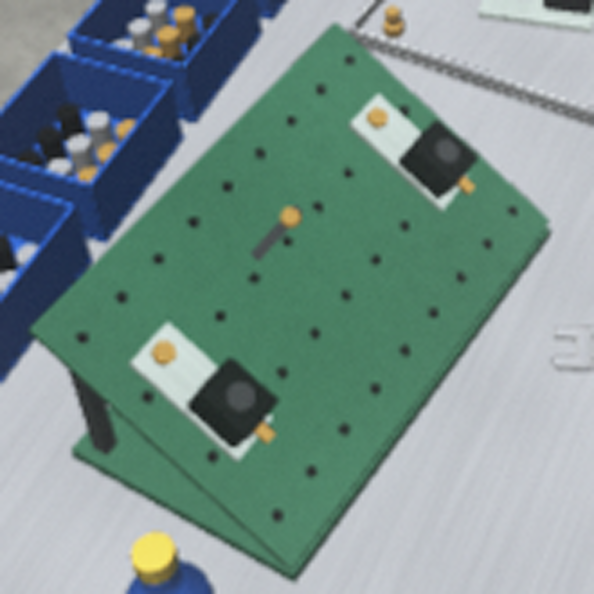

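The side crop shows the panel corners at crop (338,25), (32,330), (550,222) and (290,565). The stud's head is at (290,216), close to the −y end of the slot, whose near end is at (256,254).

Run:
```python
from h import *
from scipy.spatial.transform import Rotation as Ro
from scipy.optimize import least_squares
np.set_printoptions(precision=4,suppress=True)
z=np.load('w4.npz');W=(z['K'],z['R'],z['t']);D=cal("side");S=cal("scene")
f=lambda x,y:((x+.5)/3.6-.5+180,(y+.5)/3.6-.5+190)
d={'TR':f(338,25),'TL':f(32,330),'BR':f(550,222),'BL':f(290,565)}
w={'TR':(443,113),'TL':(183.5,35),'BL':(162,201)}
M={'TR':(.08,-.18,0),'TL':(.08,.18,0),'BR':(-.16,-.18,0),'BL':(-.16,.18,0)}
for k in w: print(k,two(W,w[k],D,d[k]))
sc={'TR':(319,209),'TL':(458,246)}
def pose(p): return Ro.from_euler('z',p[3]).as_matrix()@Ro.from_euler('y',-np.radians(33)).as_matrix(),p[:3]
def res(p):
    R,t=pose(p);return np.concatenate([proj(c,R@np.array(M[k])+t)-s[k] for c,s in((W,w),(D,d)) for k in s])
r=least_squares(res,[.6,.22,.1,-.15]);R,t=pose(r.x);print('panel',r.x,np.degrees(r.x[3]));print(r.fun)
np.savez('panel.npz',R=R,t=t)
for h in(.014,):
    o,dd=ray(D,f(290,216));n=R[:,2];P=o+dd*((n@(t+n*.0125)-n@o)/(n@dd));print('head side',R.T@(P-t))
    o,dd=ray(S,(383,226));P=o+dd*((n@(t+n*.012)-n@o)/(n@dd));print('head scene',R.T@(P-t))
o,dd=ray(D,f(256,254));P=o+dd*((n@(t)-n@o)/(n@dd));print('slot end side',R.T@(P-t))
im=cv2.imread('pics/side.png').astype(int)[235:265,250:275];m=((im[...,2]-im[...,0]>50)&(im[...,2]>130)).astype(np.uint8);ys,xs=np.nonzero(m);print(xs.mean()+250,ys.mean()+235,len(xs))
im=cv2.imread('pics/scene.png').astype(int)[215:240,370:400];m=((im[...,2]-im[...,0]>40)).astype(np.uint8);ys,xs=np.nonzero(m);print(xs.mean()+370,ys.mean()+215,len(xs))
# tool / holder orientation
s=manip.sense();T=Ro.from_quat(s['tool_rot']).as_matrix();H=T@np.diag([1,-1,-1.]);print('rotvec holder->panel deg',np.degrees(Ro.from_matrix(R@H.T).as_rotvec()))
```

```text
TR (array([0.6581, 0.0436, 0.1455]), np.float64(0.0024498785118008113))
TL (array([0.715 , 0.3992, 0.1467]), np.float64(3.638982894318431e-05))
BL (array([0.518 , 0.4301, 0.0163]), np.float64(0.003542834335972507))
panel [ 0.6211  0.2318  0.1025 -0.1584] -9.076503856647346
[-0.1645  0.1001  0.5049 -0.0417 -0.3798 -0.3806 -0.5119 -0.5736 -0.1533
 -0.0261  0.11   -0.3232  0.9943  0.8006]
head side [ 0.0023 -0.0112  0.0125]
head scene [-0.0068 -0.0128  0.012 ]
slot end side [0.0019 0.0244 0.    ]
260.2173913043478 249.91304347826087 23
383.9 224.7 10
rotvec holder->panel deg [  4.6259  -1.3009 -15.9522]
```

The panel fit is good (under 1 px). I write a helper that gives the holder's pose in the panel frame and the shift to a target.

```bash
cat > p.py <<'E'
from h import *
from scipy.spatial.transform import Rotation as Ro
np.set_printoptions(precision=2,suppress=True)
z=np.load('panel.npz');R,t=z['R'],z['t']
off=np.array([.028,0,-.0089])
def hold(s):
    H=Ro.from_quat(s['tool_rot']).as_matrix()@np.diag([1,-1,-1.]);return H,s['tcp_pos']+H@off
def rep(*tg):
    s=manip.sense();H,o=hold(s);print('t',s['t'],'holder in panel mm',1e3*R.T@(o-t),'F panel',R.T@s['force'],'gap',s['finger_gap'])
    print('turn deg',np.degrees(Ro.from_matrix(R@H.T).as_rotvec()))
    for g in tg: print('target',g,'shift mm',1e3*(t+R@np.array(g)/1e3-R@off-s['tcp_pos']))
for a,v in(('x',R[:,0]),('y',R[:,1]),('z',R[:,2])): AX=None
E
python3 - <<'E'
from p import *
rep((-110,-12,40));print(R)
W=np.load('w4.npz');W=(W['K'],W['R'],W['t']);H,o=hold(manip.sense())
for q in[(.018,0,.005),(.055,.038,.005),(.055,-.038,.005)]: print(q,proj(W,o+H@np.array(q)))
E
```

```text
t 6.6 holder in panel mm [ -5.83 -55.05 272.45] F panel [-2.47 -1.31 -2.14] gap 0.46073985391386246
turn deg [  4.63  -1.3  -15.95]
target (-110, -12, 40) shift mm [  45.77   44.81 -252.31]
[[ 0.83  0.16 -0.54]
 [-0.13  0.99  0.09]
 [ 0.54  0.    0.84]]
(0.018, 0, 0.005) [319.34 168.29]
(0.055, 0.038, 0.005) [237.61  88.9 ]
(0.055, -0.038, 0.005) [401.52  89.28]
```

The predicted keyhole and plate corners agree with the picture to about 2 px. Now to a vantage pose square to the panel, low on it, with the stud in view.

```bash
python3 -m handwheel '[[15,15,0,2.31,-0.65,-7.98,0],[15,15,0,2.31,-0.65,-7.97,0],[15,15,-40,0,0,0,0],[0,0,-45,0,0,0,0],[0,0,-45,0,0,0,0],[0,0,-40,0,0,0,0],[0,0,-40,0,0,0,0],[0,0,-25,0,0,0,0],[0,0,-10,0,0,0,0],[0,0,0,0,0,0,0]]'
python3 - <<'E'
from p import *
rep((-110,-12,40));im=manip.snapshot("wrist");c=cal("wrist");save(im,'w5');np.savez('w5.npz',K=c[0],R=c[1],t=c[2])
E
```

```text
t: 7.85
tcp_pos: [0.5065, 0.2368, 0.1278]
tool_rot: [0.97, -0.059, 0.237, 0.013]
force: [0.2, 0.3, -3.7]
finger_gap: 0.463
gripper_force: 62.3
t 7.85 holder in panel mm [-54.8  -12.09  71.65] F panel [-1.87  0.31 -3.14] gap 0.46270847288224326
turn deg [-0.96 -5.51 -2.12]
target (-110, -12, 40) shift mm [-27.91   5.62 -59.41]
```

View pics/w5.png

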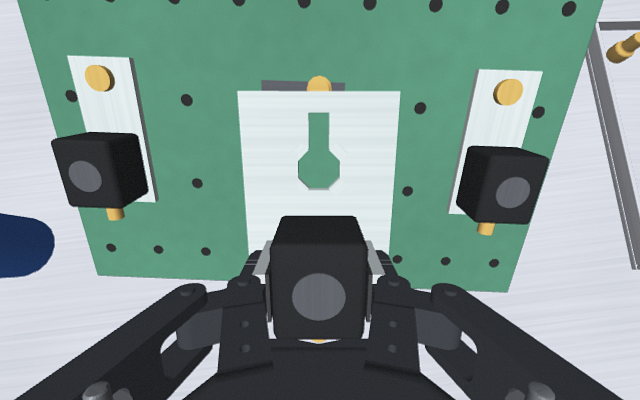

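The wrist view shows the slot from (262,84) to (345,88) and the brass head at about (319,83), partly behind the plate's edge. I check joint margins and work out the stud's y.

Run:
```python
from p import *
print(manip.sense()['q'])
c=np.load('w5.npz');c=(c['K'],c['R'],c['t']);n=R[:,2]
def pl(px,h):
    o,d=ray(c,px);P=o+d*((n@(t+n*h)-n@o)/(n@d));return 1e3*R.T@(P-t)
for p in((262,86),(345,88)): print('slot',pl(p,0))
im=cv2.imread('pics/w5.png').astype(int);m=((im[...,2]-im[...,0]>60)&(im[...,2]>130)).astype(np.uint8);m[100:]=0;m[:,:280]=0;m[:,360:]=0
ys,xs=np.nonzero(m);print(xs.min(),xs.max(),ys.min(),ys.max())
for y in range(ys.min(),ys.max()+1,3): v=xs[ys==y];print(y,v.min(),v.max())
for h in(.010,.014): print('head',pl(((xs.min()+xs.max())/2,ys.max()-3),h),pl((xs.min(),85),h),pl((xs.max(),85),h))
```

```text
[ 0.35  0.54  1.99 -0.88  0.27  2.85]
slot [ 0.87 30.43 -0.  ]
slot [  1.34 -26.92   0.  ]
307 331 76 90
76 317 321
79 311 326
82 308 329
85 308 330
88 307 331
head [ 1.49 -9.19 10.  ] [ 2.47 -1.27 10.  ] [  2.96 -17.02  10.  ]
head [ 1.52 -9.26 14.  ] [ 2.48 -1.5  14.  ] [  2.95 -16.94  14.  ]
```

Joint 6 is at its limit (2.85), so the target orientation may be out of range with this grasp. I model the arm from the samples so far to compare it with the half-turned grasp.

```bash
cat > kin.py <<'E'
from p import *
from scipy.optimize import least_squares
s=manip.sense()
def quat_tcp():
    return [([-1.4345,.5283,1.4336,0,1.1814,-.1785],[.1935,-.5937,.2306],[.9876,.1567,0,-.0008]),
     ([.296,.0573,2.0194,-.3078,.5482,1.9409],[.4319,.1988,.3200],[.959,.071,.275,.022]),
     ([.35,.54,1.99,-.88,.27,2.85],[.5065,.2368,.1278],[.97,-.059,.237,.013])]
def fk(q,L):
    e=lambda a,x:Ro.from_euler(a,x).as_matrix()
    A=e('z',q[0]);U=A@e('y',q[1]);F=U@e('y',q[2]);T=F@e('z',q[3])@e('y',q[4])@e('z',q[5])
    p=A@[L[4],0,L[0]]+U@[0,0,L[1]]+F@[L[5],0,L[2]]+T@[0,0,L[3]]
    return p,T
S=quat_tcp();S[2]=(s['q'],s['tcp_pos'],s['tool_rot'])
C=Ro.from_matrix(fk(S[0][0],[0]*6)[1].T@Ro.from_quat(S[0][2]).as_matrix());CM=np.round(C.as_matrix())
lf=least_squares(lambda L:np.r_[np.concatenate([fk(q,L)[0]-p for q,p,_ in S])*100,L[4:]*1,(L[3]-.25)*.1],[.35,.4,.4,.25,0,0]);L=lf.x
def ik(P,Rt,q0,free=False):
    lo=np.array([-3.08,-.75,.22,-1.43,0,-2.85]);hi=np.array([3.08,2.2,2.44,4.57,2.65,2.85])
    if free: lo[[3,5]]=-7;hi[[3,5]]=7
    f=lambda q:np.r_[(fk(q,L)[0]-P)*10,Ro.from_matrix(fk(q,L)[1]@CM@Rt.T).as_rotvec()]
    return least_squares(f,np.clip(q0,lo+1e-3,hi-1e-3),bounds=(lo,hi))
E
python3 - <<'E'
from kin import *
print('C',C.as_matrix());print('L',L)
for q,p,r in S: print(1e3*(fk(q,L)[0]-p),np.degrees((Ro.from_matrix(fk(q,L)[1]@CM)*Ro.from_quat(r).inv()).as_rotvec()))
for half in(0,1):
  Rt=R@np.diag([1,-1,-1.])@(np.diag([-1,-1,1.]) if half else np.eye(3))
  for g in((-18,-10,30),(-18,-10,0),(-42,-10,0),(-42,-10,60)):
    P=t+R@np.array(g)/1e3-R@off
    for fr in(0,1):
      b=min((ik(P,Rt,np.array([.4,.6,1.9,a,.3,bb]),fr) for a in(-1,0,2,4) for bb in(-2,0,2)),key=lambda r:r.cost);print(half,g,fr,b.x,np.degrees(np.linalg.norm(b.fun[3:])),1e2*b.fun[:3])
E
```

```text
C [[-0. -1. -0.]
 [ 1. -0. -0.]
 [ 0. -0.  1.]]
L [-0.09  0.26  0.19 -0.11  0.28 -0.11]
[-108.58  -25.46   43.55] [ 0.01 -0.    0.  ]
[ -1.89 -49.12 -53.41] [ 0.    0.01 -0.04]
[ 14.48 -23.36   9.86] [-0.  0. -0.]
0 (-18, -10, 30) 0 [ 0.35  0.77  1.71 -0.88  0.29  2.85] 3.608204536592796 [2.47 0.31 2.53]
0 (-18, -10, 30) 1 [ 0.34  0.76  1.71  5.22  0.31 -3.24] 1.329943372746083e-14 [0. 0. 0.]
0 (-18, -10, 0) 0 [ 0.34  0.87  1.64 -0.89  0.25  2.85] 4.942078581837778 [3.86 0.61 3.27]
0 (-18, -10, 0) 1 [ 0.33  0.86  1.64 -1.16  0.28  3.13] 1.3707976105340625e-14 [ 0. -0.  0.]
0 (-42, -10, 0) 0 [ 0.35  0.82  1.8  -1.43  0.26 -2.85] 1.5725762335808469 [1.63 0.72 1.66]
0 (-42, -10, 0) 1 [ 0.35  0.82  1.79  4.76  0.27 -2.75] 1.3304575445599119e-14 [ 0. -0.  0.]
0 (-42, -10, 60) 0 [ 0.37  0.63  1.89 -1.4   0.29 -2.85] 3.721320291337143 [-3.04 -0.98 -4.33]
0 (-42, -10, 60) 1 [ 0.37  0.63  1.9   5.07  0.3  -3.06] 1.3755141389149591e-14 [-0.  0.  0.]
1 (-18, -10, 30) 0 [ 0.34  0.76  1.71 -1.06  0.31 -0.1 ] 7.262720017009439e-15 [0. 0. 0.]
1 (-18, -10, 30) 1 [ 0.34  0.76  1.71 -1.06  0.31 -0.1 ] 1.1983799191218993e-14 [ 0. -0. -0.]
1 (-18, -10, 0) 0 [ 0.33  0.86  1.64 -1.16  0.28 -0.01] 2.7054748436331528e-14 [ 0.  0. -0.]
1 (-18, -10, 0) 1 [ 0.33  0.86  1.64 -1.16  0.28 -0.01] 9.095117018441739e-15 [ 0. -0. -0.]
1 (-42, -10, 0) 0 [ 0.35  0.82  1.8  -1.43  0.26  0.3 ] 1.5725760869358467 [1.63 0.72 1.66]
1 (-42, -10, 0) 1 [0.35 0.82 1.79 4.76 0.27 0.39] 2.351255684430304e-14 [-0. -0. -0.]
1 (-42, -10, 60) 0 [ 0.37  0.63  1.9  -1.21  0.3   0.08] 8.740020061636544e-14 [-0.  0.  0.]
1 (-42, -10, 60) 1 [ 0.37  0.63  1.9  -1.21  0.3   0.08] 9.848388272445447e-15 [0. 0. 0.]
```

Orientation matches exactly, but the positions show a sideways shoulder offset, so I add it and refit.

```bash
sed -i 's/A@\[L\[4\],0,L\[0\]\]/A@[L[4],L[6],L[0]]/; s/L\[4:\]\*1,/L[4:6]*.3,/; s/\[.35,.4,.4,.25,0,0\]/[.3,.45,.4,.2,0,0,.1]/; s/\[0\]\*6/[0]*7/' kin.py
cat > k2.py <<'E'
from kin import *
print('L',L)
for q,p,r in S: print(1e3*(fk(q,L)[0]-p))
for half in(0,1):
  Rt=R@np.diag([1,-1,-1.])@(np.diag([-1,-1,1.]) if half else np.eye(3))
  for g in((-18,-10,30),(-18,-10,0),(-42,-10,0),(-42,-10,60)):
    P=t+R@np.array(g)/1e3-R@off
    for fr in(0,1):
      b=min((ik(P,Rt,np.array([.4,.6,1.9,a,.3,bb]),fr) for a in(-1,0,2,4) for bb in(-2,0,2)),key=lambda r:r.cost);print(half,g,fr,b.x,np.degrees(np.linalg.norm(b.fun[3:])),1e2*b.fun[:3])
E
python3 k2.py
```

```text
L [ 0.27  0.59  0.39  0.3  -0.    0.11  0.11]
[-0.03  0.   -0.01]
[0.   0.01 0.02]
[-0.01  0.02 -0.  ]
0 (-18, -10, 30) 0 [ 0.34  0.63  1.94 -1.43  0.27 -2.85] 0.9716029191091061 [-0.18  0.14 -0.16]
0 (-18, -10, 30) 1 [0.33 0.63 1.94 4.92 0.27 3.35] 1.7039579073440413e-14 [0. 0. 0.]
0 (-18, -10, 0) 0 [ 0.32  0.69  1.91 -1.43  0.27 -2.85] 1.4305386048816624 [-0.06  0.39  0.08]
0 (-18, -10, 0) 1 [ 0.32  0.69  1.92 -1.52  0.25  3.49] 1.4899682153298654e-14 [-0. -0. -0.]
0 (-42, -10, 0) 0 [ 0.34  0.71  1.96  4.55  0.27 -2.55] 4.010154615214384e-12 [-0.  0. -0.]
0 (-42, -10, 0) 1 [ 0.34  0.71  1.96  4.55  0.27 -2.55] 2.6809323900003963e-14 [ 0. -0.  0.]
0 (-42, -10, 60) 0 [ 0.37  0.59  2.   -1.41  0.28 -2.85] 1.1871504648553783e-06 [-0. -0. -0.]
0 (-42, -10, 60) 1 [ 0.37  0.59  2.   -1.41  0.28  3.43] 2.4325376864528918e-14 [ 0.  0. -0.]
1 (-18, -10, 30) 0 [ 0.33  0.63  1.94 -1.37  0.27  0.21] 2.807029563699989e-13 [-0.  0. -0.]
1 (-18, -10, 30) 1 [ 0.33  0.63  1.94 -1.37  0.27  0.21] 7.420401341453513e-15 [-0.  0.  0.]
1 (-18, -10, 0) 0 [ 0.32  0.69  1.91 -1.43  0.26  0.27] 0.6675093276823009 [0.1  0.08 0.15]
1 (-18, -10, 0) 1 [0.32 0.69 1.92 4.77 0.25 0.35] 2.013441770170789e-14 [0. 0. 0.]
1 (-42, -10, 0) 0 [0.34 0.71 1.96 4.55 0.27 0.59] 7.008701509889467e-14 [0. 0. 0.]
1 (-42, -10, 0) 1 [0.34 0.71 1.96 4.55 0.27 0.59] 1.3871784036150685e-14 [0. 0. 0.]
1 (-42, -10, 60) 0 [ 0.37  0.59  2.   -1.41  0.28  0.29] 1.8177188594343853e-11 [0. 0. 0.]
1 (-42, -10, 60) 1 [ 0.37  0.59  2.   -1.41  0.28  0.29] 1.15381999776274e-14 [0. 0. 0.]
```

The model now fits to 0.03 mm. Joint 4 also falls in its forbidden gap, so I check grasps pitched about the closing axis as well.

```bash
cat > k3.py <<'E'
from kin import *
grip=np.array([-28,0,28.])
for half in(0,1):
 for ph in(-20,10,15,20,25,33):
  # tool rotated about holder y by +ph (toward vertical); grasp point 19mm behind TCP
  Q=Ro.from_euler('y',ph,degrees=True).as_matrix()@np.diag([1,-1,-1.])@(np.diag([-1,-1,1.]) if half else np.eye(3))
  for g in((-18,-10,60),(-18,-10,0),(-42,-10,0),(-42,-10,80)):
    P=t+R@((np.array(g)+grip)/1e3+Q@np.array([0,0,.019]))
    b=min((ik(P,R@Q,np.array([.4,.6,1.9,a,.5,bb]),1) for a in(-1,0) for bb in(-2,0,2)),key=lambda r:r.cost);print(half,ph,g,b.x,'%.4f'%b.cost)
E
python3 k3.py
```

```text
0 -20 (-18, -10, 60) [ 0.44  0.7   2.11 -2.32  0.66  4.4 ] 0.0000
0 -20 (-18, -10, 0) [ 0.4   0.82  2.06 -2.44  0.71  4.5 ] 0.0000
0 -20 (-42, -10, 0) [ 0.42  0.85  2.09 -2.46  0.76  4.55] 0.0000
0 -20 (-42, -10, 80) [ 0.49  0.68  2.15 -2.3   0.7  -1.85] 0.0000
0 10 (-18, -10, 60) [ 0.31  0.55  1.86 -0.46  0.4   2.44] 0.0000
0 10 (-18, -10, 0) [ 0.28  0.66  1.82 -0.54  0.33  2.49] 0.0000
0 10 (-42, -10, 0) [ 0.3   0.68  1.87 -0.65  0.29 -3.65] 0.0000
0 10 (-42, -10, 80) [ 0.34  0.52  1.92 -0.51  0.39 -3.77] 0.0000
0 15 (-18, -10, 60) [ 0.29  0.55  1.81 -0.28  0.51 -4.04] 0.0000
0 15 (-18, -10, 0) [ 0.26  0.66  1.77 -0.31  0.43  2.25] 0.0000
0 15 (-42, -10, 0) [ 0.28  0.67  1.82 -0.36  0.38  2.32] 0.0000
0 15 (-42, -10, 80) [ 0.32  0.52  1.87 -0.31  0.49 -3.98] 0.0000
0 20 (-18, -10, 60) [ 0.27  0.56  1.76 -0.16  0.62  2.12] 0.0000
0 20 (-18, -10, 0) [ 0.24  0.67  1.72 -0.17  0.55 -4.17] 0.0000
0 20 (-42, -10, 0) [ 0.26  0.68  1.77 -0.19  0.49  2.15] 0.0000
0 20 (-42, -10, 80) [ 0.3   0.53  1.82 -0.18  0.59 -4.12] 0.0000
0 25 (-18, -10, 60) [ 0.25  0.57  1.71 -0.08  0.73  2.04] 0.0000
[... 1291 characters left out ...]
8, -10, 0) [ 0.24  0.67  1.72 -0.17  0.55 -1.03] 0.0000
1 20 (-42, -10, 0) [ 0.26  0.68  1.77 -0.19  0.49 -0.99] 0.0000
1 20 (-42, -10, 80) [ 0.3   0.53  1.82 -0.18  0.59 -0.98] 0.0000
1 25 (-18, -10, 60) [ 0.25  0.57  1.71 -0.08  0.73 -1.1 ] 0.0000
1 25 (-18, -10, 0) [ 0.23  0.68  1.67 -0.09  0.67 -1.12] 0.0000
1 25 (-42, -10, 0) [ 0.24  0.69  1.72 -0.09  0.61 -1.1 ] 0.0000
1 25 (-42, -10, 80) [ 0.27  0.54  1.77 -0.09  0.71 -1.07] 0.0000
1 33 (-18, -10, 60) [ 0.22  0.6   1.63  0.    0.91 -1.19] 0.0000
1 33 (-18, -10, 0) [ 0.2   0.7   1.58  0.    0.85 -1.21] 0.0000
1 33 (-42, -10, 0) [ 0.22  0.71  1.63 -0.    0.8  -1.2 ] 0.0000
1 33 (-42, -10, 80) [ 0.25  0.57  1.69  0.    0.88 -1.17] 0.0000
```

A grasp pitched 20° about the closing axis puts all joints comfortably in range and keeps the camera view. I set the holder back flat in the tray and regrip that way.

```bash
python3 - <<'E'
from p import *
s=manip.sense();a=Ro.from_quat(s['tool_rot']);b=Ro.from_quat([.9974,.0726,0,0]);print(np.degrees((b*a.inv()).as_rotvec()))
E
python3 -m handwheel '[[-10,0,30,0,0,0,0],[-10,0,50,0,0,0,0],[0,0,50,0,0,0,0],[0,0,50,0,0,0,0],[0,0,20,0,0,0,0],[10,-40,0,0,0,0,0],[10,-50,0,0,0,0,0],[10,-50,0,0,0,0,0],[10,-50,0,0,0,0,0],[0,-20,0,0,0,0,0]]'
python3 - <<'E'
from p import *
s=manip.sense();a=Ro.from_quat(s['tool_rot']);b=Ro.from_quat([.9974,.0726,0,0]);print(s['tcp_pos']*1e3,s['q'],np.degrees((b*a.inv()).as_rotvec()),1e3*(np.array([.5387,-.2031,.0129])-s['tcp_pos']))
E
```

```text
[-0.53 27.51 15.01]
t: 9.15
tcp_pos: [0.5257, 0.0249, 0.3286]
tool_rot: [0.97, -0.06, 0.237, 0.013]
force: [-0.9, 0.1, -3.9]
finger_gap: 0.456
gripper_force: 62.5
[525.72  24.91 328.64] [-0.18  0.11  1.88  0.05  0.66  1.48] [-0.45 27.54 15.11] [  12.98 -228.01 -315.74]
```

```bash
python3 -m handwheel '[[2,-46,0,-0.08,4.6,2.52,0],[2,-46,0,-0.08,4.6,2.52,0],[3,-46,0,-0.08,4.6,2.52,0],[3,-46,-20,-0.07,4.6,2.52,0],[3,-44,-40,-0.07,4.6,2.52,0],[0,0,-45,-0.07,4.54,2.51,0],[0,0,-45,0,0,0,0],[0,0,-45,0,0,0,0],[0,0,-35,0,0,0,0],[0,0,0,0,0,0,0]]'
python3 - <<'E'
from p import *
s=manip.sense();a=Ro.from_quat(s['tool_rot']);b=Ro.from_quat([.9974,.0726,0,0]);print(s['tcp_pos']*1e3,np.degrees((b*a.inv()).as_rotvec()),1e3*(np.array([.5387,-.2031,.0129])-s['tcp_pos']))
E
```

```text
t: 10.4
tcp_pos: [0.5373, -0.1993, 0.096]
tool_rot: [0.997, 0.074, -0.003, -0.002]
force: [0.3, 0.1, -3.1]
finger_gap: 0.463
gripper_force: 62.2
[ 537.26 -199.35   96.04] [-0.24 -0.36 -0.15] [  1.44  -3.75 -83.14]
```

```bash
python3 -m handwheel '[[1,-3,-40,0.2,0.3,0.1,0],[0,-0.5,-25,0,0,0,0],[0,0,-12,0,0,0,0],[0,0,-5,0,0,0,0],[0,0,0,0,0,0,0],[0,0,0,0,0,0,0],[0,0,0,0,0,0,1],[0,0,0,0,0,0,1],[0,0,0,0,0,0,1],[0,0,0,0,0,0,1]]' && python3 -m handwheel '[[0,0,10,-1.45,9.9,0,1],[0,0,10,-1.45,9.9,0,1],[-4,-0.5,0,0,0,0,1],[-3.5,-0.5,-10,0,0,0,1],[0,0,-9,0,0,0,1],[0,0,0,0,0,0,1],[0,0,0,0,0,0,1],[0,0,0,0,0,0,1],[0,0,0,0,0,0,1],[0,0,0,0,0,0,1]]'
python3 - <<'E'
from h import *
from scipy.spatial.transform import Rotation as Ro
s=manip.sense();T=Ro.from_quat(s['tool_rot']).as_matrix();print(s['tcp_pos'],T,s['q'],s['force'])
save(manip.snapshot("wrist"),'w6')
c=cal("wrist");np.savez('w6.npz',K=c[0],R=c[1],t=c[2])
E
```

```text
t: 11.65
tcp_pos: [0.5403, -0.2045, 0.0159]
tool_rot: [0.997, 0.074, -0.003, -0.003]
force: [-0.2, -0.5, -0.8]
finger_gap: 1.003
gripper_force: 0.0
t: 12.9
tcp_pos: [0.5329, -0.2054, 0.017]
tool_rot: [0.982, 0.073, -0.176, 0.01]
force: [0.7, -0.0, 0.5]
finger_gap: 0.996
gripper_force: 0.0
[ 0.53288113 -0.20537731  0.01695674] [[ 0.92739061  0.14620826 -0.34433966]
 [ 0.13930502 -0.9892333  -0.0448508 ]
 [-0.34718981 -0.00637403 -0.93777322]] [-0.46179927  0.8778516   1.46311233 -0.21800129  1.10850619  1.08895493] [ 0.68741775 -0.02353161  0.53061492]
```

View pics/w6.png

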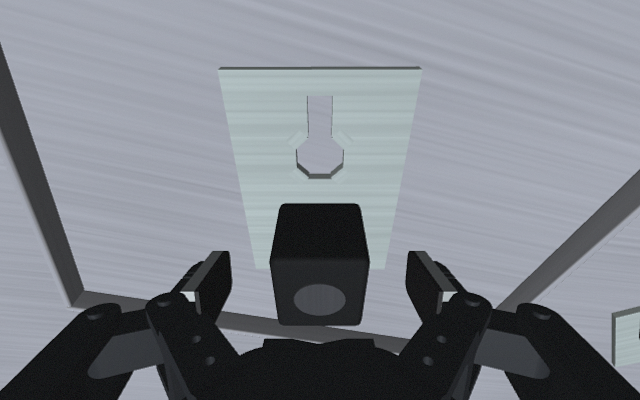

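The wrist view shows the holder flat and square, with the keyhole large end at (320,157), the slot end at (319,96) and the plate's top corners at (220,69) and (421,69). The open fingers straddle the block evenly.

Run:
```python
from h import *
np.set_printoptions(precision=4,suppress=True)
z=np.load('w6.npz');c=(z['K'],z['R'],z['t'])
a,b,s=[onz(c,p,.009) for p in((220,69),(421,69),(319.5,96.5))]
yv=(a-b)/np.linalg.norm(a-b);xv=np.array([yv[1],-yv[0],0]);print(np.linalg.norm(a-b),'yaw',np.degrees(np.arctan2(xv[1],xv[0])))
print('origin from edge',(a+b)/2-.055*xv,'from slot',s-.0455*xv);print('tcp',manip.sense()['tcp_pos'])
```

```text
0.0744828699636988 yaw 8.471413117468416
origin from edge [ 0.5686 -0.201   0.009 ] from slot [ 0.568  -0.2007  0.009 ]
tcp [ 0.5329 -0.2054  0.0169]
```

```bash
python3 -m handwheel '[[0,0,-3,0,0,0,1],[0,0,0,0,0,0,1],[0,0,0,0,0,0,0],[0,0,0,0,0,0,0],[0,0,0,0,0,0,0],[0,0,0,0,0,0,0],[0,0,0,0,0,0,0],[0,0,0,0,0,0,0],[0,0,0,0,0,0,0],[0,0,0,0,0,0,0]]' 60
cat > p.py <<'E'
from h import *
from scipy.spatial.transform import Rotation as Ro
np.set_printoptions(precision=2,suppress=True)
z=np.load('panel.npz');R,t=z['R'],z['t']
try: z=np.load('grasp.npz');Q,off=z['Q'],z['off']   # holder in tool frame
except OSError: pass
def hold(s):
    T=Ro.from_quat(s['tool_rot']).as_matrix();return T@Q,s['tcp_pos']+T@off
def rep(*tg):
    s=manip.sense();H,o=hold(s);print('t',s['t'],'holder in panel mm',1e3*R.T@(o-t),'F panel',R.T@s['force'],'gap',s['finger_gap'])
    print('turn deg',np.degrees(Ro.from_matrix(R@H.T).as_rotvec()),'q',s['q'])
    for g in tg: print('target',g,'shift mm',1e3*(t+R@np.array(g)/1e3-R@Q.T@off-s['tcp_pos']))
E
python3 - <<'E'
from p import *
s=manip.sense();T=Ro.from_quat(s['tool_rot']).as_matrix();yt=T[:,1]
H=Ro.from_euler('z',np.arctan2(yt[0],-yt[1])).as_matrix()
O=np.array([.5683,-.2009,.004]);O+=H[:,1]*((s['tcp_pos']-O)@H[:,1])
np.savez('grasp.npz',Q=T.T@H,off=T.T@(O-s['tcp_pos']));print(T.T@H,T.T@(O-s['tcp_pos'])*1e3,s['tcp_pos'])
E
```

```text
t: 14.2
tcp_pos: [0.5332, -0.2056, 0.014]
tool_rot: [0.982, 0.073, -0.176, 0.01]
force: [2.4, -0.2, 3.4]
finger_gap: 0.461
gripper_force: 61.2
[[ 0.94  0.   -0.35]
 [-0.   -1.   -0.01]
 [-0.35  0.01 -0.94]] [36.72  0.06 -2.92] [ 0.53 -0.21  0.01]
```

```bash
python3 -m handwheel '[[0,0,15,0,0,0,0],[0,0,35,0,0,0,0],[0,0,50,0,0,0,0],[0,0,50,0,0,0,0],[0,0,50,0,0,0,0],[0,0,50,0,0,0,0],[0,0,30,0,0,0,0],[0,20,0,0,0,0,0],[0,50,0,0,0,0,0],[0,50,0,0,0,0,0]]'; python3 -c "
from p import *
rep((-70,-10,60))"
```

```text
t: 15.45
tcp_pos: [0.5306, -0.0824, 0.2913]
tool_rot: [0.981, 0.072, -0.179, 0.008]
force: [1.6, 0.1, -3.3]
finger_gap: 0.46
gripper_force: 61.0
t 15.45 holder in panel mm [  92.22 -313.88  153.05] F panel [-0.45  0.35 -3.62] gap 0.4603318083516685
turn deg [ -0.47 -33.44 -17.  ] q [-0.28  0.51  1.35 -0.14  1.62  1.16]
target (-70, -10, 60) shift mm [ -36.08  324.27 -187.51]
```

```bash
python3 -m handwheel '[[-5,45,0,-0.08,-5.57,-2.83,0],[-5,50,0,-0.08,-5.57,-2.83,0],[-5,50,0,-0.08,-5.57,-2.83,0],[-5,50,0,-0.08,-5.57,-2.83,0],[-5,50,0,-0.08,-5.57,-2.84,0],[-5,45,-20,-0.07,-5.59,-2.84,0],[-6,30,-35,0,0,0,0],[0,0,-35,0,0,0,0],[0,0,-30,0,0,0,0],[0,0,0,0,0,0,0]]'
python3 - <<'E'
from p import *
rep((-70,-10,60))
E
```

```text
t: 16.7
tcp_pos: [0.4912, 0.2342, 0.1693]
tool_rot: [0.991, -0.077, 0.106, 0.01]
force: [-0.3, 0.3, -3.6]
finger_gap: 0.463
gripper_force: 61.4
t 16.7 holder in panel mm [-36.18 -18.11 115.78] F panel [-2.24  0.26 -2.84] gap 0.4629295613339298
turn deg [ 0.43 -0.51  0.06] q [ 0.29  0.46  1.83 -0.15  0.67  2.13]
target (-70, -10, 60) shift mm [  3.36   7.74 -65.47]
```

```bash
python3 -m handwheel '[[3,8,-25,0.4,-0.5,0,0],[0,0,-25,0,0,0,0],[0,0,-15,0,0,0,0],[0,0,0,0,0,0,0],[0,0,0,0,0,0,0],[0,0,0,0,0,0,0],[0,0,0,0,0,0,0],[0,0,0,0,0,0,0],[0,0,0,0,0,0,0],[0,0,0,0,0,0,0]]'
cat > stud.py <<'E'
from p import *
rep()
s=manip.sense();im=manip.snapshot("wrist").astype(int);c=cal("wrist");H,o=hold(s);n=R[:,2]
def pl(px,h):
    o,d=ray(c,px);P=o+d*((n@(t+n*h)-n@o)/(n@d));return 1e3*R.T@(P-t)
e=proj(c,t+R@[0,-.010,.014]);print('head expected',e,'plate edge',[proj(c,o+H@np.array(q)) for q in((.055,.038,.005),(.055,-.038,.005),(.018,0,.005))])
m=((im[...,0]-im[...,2]>60)&(im[...,0]>130)).astype(np.uint8)
n_,lab,st,ce=cv2.connectedComponentsWithStats(m)
for i in range(1,n_):
    if st[i,4]>30 and abs(ce[i,0]-e[0])<80:print('brass',st[i],ce[i],pl(ce[i],.012))
g=im[...,1]-im[...,0]
w=(im.min(2)>140)&(g<25);x0,x1=[int(v) for v in(e[0]-140,e[0]+140)]
for r in range(int(e[1])-30,int(e[1])+120,10):
    if 0<=r<400:
        v=np.nonzero(w[r,x0:x1])[0]+x0;print(r,(v.min(),v.max(),len(v)) if len(v) else '')
dk=(im.max(2)<115)&(abs(g)<14)&(im[...,0]-im[...,2]<20);yy=slice(max(0,int(e[1])-12),int(e[1])+13)
for r in range(yy.start,yy.stop,4):
    v=np.nonzero(dk[r,int(e[0])-90:int(e[0])+90])[0]+int(e[0])-90;print('dark',r,(v.min(),v.max(),len(v)) if len(v) else '')
np.savez('last.npz',im=im.astype(np.uint8),K=c[0],R=c[1],t=c[2])
E
python3 stud.py
```

```text
t: 17.95
tcp_pos: [0.4997, 0.2426, 0.1088]
tool_rot: [0.99, -0.078, 0.117, 0.004]
force: [0.5, -0.5, -3.3]
finger_gap: 0.461
gripper_force: 61.4
t 17.95 holder in panel mm [-62.93  -8.57  61.88] F panel [-1.32 -0.44 -3.04] gap 0.4612074655286475
turn deg [-0.14  0.73  0.08] q [ 0.3   0.57  1.86 -0.2   0.5   2.19]
head expected [321.88  30.59] plate edge [array([214.01,  72.23]), array([423.72,  72.69]), array([318.59, 162.75])]
brass [305  11  33  36 874] [320.65  28.82] [ 0.57 -9.39 12.  ]
0 
10 
20 
30 
40 
50 
60 
70 (np.int64(216), np.int64(422), 207)
80 (np.int64(217), np.int64(422), 206)
90 (np.int64(219), np.int64(420), 202)
100 (np.int64(221), np.int64(418), 172)
110 (np.int64(223), np.int64(416), 169)
120 (np.int64(225), np.int64(414), 165)
130 (np.int64(227), np.int64(412), 162)
140 (np.int64(229), np.int64(410), 157)
dark 18 
dark 22 (np.int64(245), np.int64(353), 78)
dark 26 (np.int64(246), np.int64(353), 76)
dark 30 (np.int64(246), np.int64(353), 74)
dark 34 (np.int64(247), np.int64(352), 74)
dark 38 
dark 42 (np.int64(298), np.int64(377), 8)
```

The head is fully in view: in the panel estimate the stud is at x +0.6, y −9.4 mm. I check the slot's end in the plate against the grasp model.

Run:
```python
from p import *
z=np.load('last.npz');im=z['im'].astype(int);c=(z['K'],z['R'],z['t']);H,o=hold(manip.sense())
w=(im.min(2)>140)&(im[...,1]-im[...,0]<25)
print('col319',[r for r in range(55,230) if w[r,319]!=w[r-1,319]])
for r in(110,120,163): v=np.nonzero(~w[r,240:400])[0]+240;print(r,v.min(),v.max())
print('col240',[r for r in range(55,100) if w[r,240]!=w[r-1,240]])
f=lambda x,y,z:proj(c,o+H@np.array([x,y,z]))
print('slot end front',f(.0455,0,.005),'slot sides x=.04',f(.04,.005,.005),f(.04,-.005,.005),'hole lower',f(.0075,0,.005),f(.0075,0,0),'hole sides',f(.018,.0105,.005),f(.018,-.0105,.005),'edge',f(.055,.03,.005),f(.055,.03,0))
```

```text
col319 [69, 98, 177, 207]
110 307 331
120 307 331
163 295 342
col240 [68]
slot end front [318.74  99.01] slot sides x=.04 [305.98 113.15] [331.45 113.22] hole lower [318.59 183.02] [318.63 177.28] hole sides [294.59 162.67] [342.67 162.81] edge [236.1   72.29] [239.14  69.12]
```

```bash
python3 -c "
from p import *
rep((-17.4,-9.4,24),(-17.4,-9.4,0));print(R*10)"
```

```text
t 18.0 holder in panel mm [-62.94  -8.58  61.86] F panel [-1.44  0.29 -3.02] gap 0.46288891522148845
turn deg [-0.14  0.73  0.08] q [ 0.3   0.57  1.86 -0.2   0.5   2.19]
target (-17.4, -9.4, 24) shift mm [ 57.8  -10.16  -6.52]
target (-17.4, -9.4, 0) shift mm [ 70.71 -12.22 -26.65]
[[ 8.28  1.58 -5.38]
 [-1.32  9.87  0.86]
 [ 5.45  0.    8.39]]
```

```bash
python3 -m handwheel '[[20,-3.5,-2,-0.14,0.7,0,0],[20,-3.5,-2,0,0,0,0],[12,-2.2,-1.5,0,0,0,0],[5.8,-1,-1,0,0,0,0],[0,0,0,0,0,0,0],[0,0,0,0,0,0,0],[0,0,0,0,0,0,0],[0,0,0,0,0,0,0],[0,0,0,0,0,0,0],[0,0,0,0,0,0,0]]'; python3 -c "
from p import *
rep((-17.4,-9.4,24))"
```

```text
t: 19.25
tcp_pos: [0.5575, 0.2324, 0.1024]
tool_rot: [0.991, -0.078, 0.111, 0.006]
force: [1.1, -0.5, -3.2]
finger_gap: 0.464
gripper_force: 61.5
t 19.25 holder in panel mm [-17.34  -9.45  24.12] F panel [-0.78 -0.36 -3.34] gap 0.4636793496461084
turn deg [-0.    0.04  0.08] q [ 0.25  0.62  1.74 -0.15  0.58  2.1 ]
target (-17.4, -9.4, 24) shift mm [ 0.01 -0.   -0.12]
```

```bash
python3 -m handwheel '[[2.15,-0.34,-3.36,0,0,0,0],[2.15,-0.34,-3.36,0,0,0,0],[0.54,-0.09,-0.84,0,0,0,0],[0.27,-0.04,-0.42,0,0,0,0],[0.27,-0.04,-0.42,0,0,0,0],[0.27,-0.04,-0.42,0,0,0,0],[0.27,-0.04,-0.42,0,0,0,0],[0.27,-0.04,-0.42,0,0,0,0],[0,0,0,0,0,0,0],[0,0,0,0,0,0,0]]'; python3 -c "
from p import *
rep((-17.4,-9.4,12.5))"
```

```text
t: 20.5
tcp_pos: [0.5637, 0.2314, 0.0927]
tool_rot: [0.991, -0.078, 0.111, 0.006]
force: [-0.4, -0.2, -2.5]
finger_gap: 0.461
gripper_force: 61.5
t 20.5 holder in panel mm [-17.36  -9.46  12.56] F panel [-1.65 -0.3  -1.91] gap 0.4612274185489165
turn deg [-0.    0.03  0.08] q [ 0.25  0.65  1.73 -0.15  0.56  2.1 ]
target (-17.4, -9.4, 12.5) shift mm [-0.    0.02 -0.05]
```

```bash
python3 -m handwheel '[[0.27,-0.04,-0.42,0,0,0,0],[0.27,-0.04,-0.42,0,0,0,0],[0.27,-0.04,-0.42,0,0,0,0],[0.27,-0.04,-0.42,0,0,0,0],[0.27,-0.04,-0.42,0,0,0,0],[0.27,-0.04,-0.42,0,0,0,0],[0.27,-0.04,-0.42,0,0,0,0],[0.27,-0.04,-0.42,0,0,0,0],[0,0,0,0,0,0,0],[0,0,0,0,0,0,0]]'; python3 -c "
from p import *
rep()"
```

```text
t: 21.75
tcp_pos: [0.5659, 0.2311, 0.0893]
tool_rot: [0.991, -0.078, 0.111, 0.006]
force: [-0.1, -1.0, -3.4]
finger_gap: 0.461
gripper_force: 61.5
t 21.75 holder in panel mm [-17.38  -9.45   8.53] F panel [-1.78 -1.   -2.85] gap 0.46124120655083956
turn deg [0.   0.03 0.08] q [ 0.25  0.65  1.73 -0.15  0.56  2.1 ]
```

The plate is past the head's level with no contact force. I carry on down.

```bash
python3 -m handwheel '[[0.54,-0.09,-0.84,0,0,0,0],[0.54,-0.09,-0.84,0,0,0,0],[0.54,-0.09,-0.84,0,0,0,0],[0.54,-0.09,-0.84,0,0,0,0],[0.27,-0.04,-0.42,0,0,0,0],[0.27,-0.04,-0.42,0,0,0,0],[0.27,-0.04,-0.42,0,0,0,0],[0.27,-0.04,-0.42,0,0,0,0],[0,0,0,0,0,0,0],[0,0,0,0,0,0,0]]'; python3 -c "
from p import *
rep()"
```

```text
t: 23.0
tcp_pos: [0.5674, 0.2309, 0.0868]
tool_rot: [0.991, -0.078, 0.11, 0.006]
force: [-10.6, 1.3, 17.1]
finger_gap: 0.461
gripper_force: 64.3
t 23.0 holder in panel mm [-17.42  -9.41   5.58] F panel [ 0.36 -0.41 20.2 ] gap 0.460606279472195
turn deg [ 0.02 -0.03  0.08] q [ 0.24  0.66  1.73 -0.16  0.56  2.1 ]
```

Contact at an estimated 5.6 mm with about 23 N normal. Before pressing more I check in the wrist view whether the head stands through the keyhole.

Run:
```python
from p import *
s=manip.sense();print('M panel',R.T@s['ft_torque']);im=manip.snapshot("wrist").astype(int);c=cal("wrist");H,o=hold(s)
m=((im[...,0]-im[...,2]>60)&(im[...,0]>130)).astype(np.uint8)
n_,lab,st,ce=cv2.connectedComponentsWithStats(m)
for i in range(1,n_):
    if st[i,4]>30 and abs(ce[i,0]-320)<80:print('brass',st[i],ce[i])
a=np.linspace(0,2*np.pi,60)
for h in(5,9,14,18):
    px=np.array([proj(c,o+H@(np.array([18+8*np.cos(k),8*np.sin(k),h])/1e3)) for k in a]);print('ring at holder z',h,px.min(0),px.max(0))
f=lambda *v:proj(c,o+H@(np.array(v)/1e3));print('hole',f(28.5,0,5),f(7.5,0,5),f(18,10.5,5),f(18,-10.5,5))
w=(im.min(2)>140)&(im[...,1]-im[...,0]<25)
print('col319',[r for r in range(55,230) if w[r,319]!=w[r-1,319]])
```

```text
M panel [-0.64  1.03  0.1 ]
brass [ 300  151   38   36 1010] [318.45 168.75]
ring at holder z 5 [300.3  145.99] [336.91 178.4 ]
ring at holder z 9 [299.79 150.28] [337.34 183.18]
ring at holder z 14 [299.13 155.98] [337.92 189.49]
ring at holder z 18 [298.56 160.83] [338.41 194.84]
hole [318.64 140.47] [318.56 183.07] [294.57 162.73] [342.63 162.87]
col319 [69, 98, 187, 207]
```

The brass ring stands at holder height about 12 mm and hides the keyhole's lower edge. So the head is through the hole and the plate is flat on the panel; my panel height estimate was about 5 mm low. I ease off and begin the slide.

```bash
python3 -m handwheel '[[-0.54,0.09,0.84,0,0,0,0],[-0.54,0.09,0.84,0,0,0,0],[-0.54,0.09,0.84,0,0,0,0],[-0.27,0.04,0.42,0,0,0,0],[0,0,0,0,0,0,0],[-0.83,0.13,-0.55,0,0,0,0],[-0.83,0.13,-0.55,0,0,0,0],[-0.83,0.13,-0.55,0,0,0,0],[-0.83,0.13,-0.55,0,0,0,0],[0,0,0,0,0,0,0]]'; python3 -c "
from p import *
rep()"
```

```text
t: 24.3
tcp_pos: [0.5635, 0.2314, 0.0846]
tool_rot: [0.991, -0.078, 0.11, 0.006]
force: [-1.2, -0.3, -3.5]
finger_gap: 0.461
gripper_force: 61.6
t 24.3 holder in panel mm [-21.93  -9.54   5.83] F panel [-2.89 -0.45 -2.28] gap 0.46108956309035165
turn deg [ 0.01 -0.02  0.08] q [ 0.25  0.66  1.74 -0.16  0.55  2.1 ]
```

```bash
python3 -m handwheel '[[-0.83,0.13,-0.55,0,0,0,0],[-0.83,0.13,-0.55,0,0,0,0],[-0.83,0.13,-0.55,0,0,0,0],[-0.83,0.13,-0.55,0,0,0,0],[-0.83,0.13,-0.55,0,0,0,0],[-0.83,0.13,-0.55,0,0,0,0],[-0.83,0.13,-0.55,0,0,0,0],[-0.83,0.13,-0.55,0,0,0,0],[0,0,0,0,0,0,0],[0,0,0,0,0,0,0]]'; python3 -c "
from p import *
rep()"
```

```text
t: 25.55
tcp_pos: [0.5573, 0.2325, 0.0806]
tool_rot: [0.991, -0.078, 0.111, 0.006]
force: [0.5, -0.1, -3.4]
finger_gap: 0.465
gripper_force: 61.6
t 25.55 holder in panel mm [-29.35  -9.45   5.97] F panel [-1.48  0.01 -3.13] gap 0.4647008874308946
turn deg [-0.    0.04  0.08] q [ 0.25  0.66  1.75 -0.17  0.53  2.11]
```

```bash
python3 -m handwheel '[[-0.83,0.13,-0.55,0,0,0,0],[-0.83,0.13,-0.55,0,0,0,0],[-0.83,0.13,-0.55,0,0,0,0],[-0.83,0.13,-0.55,0,0,0,0],[-0.83,0.13,-0.55,0,0,0,0],[-0.83,0.13,-0.55,0,0,0,0],[-0.83,0.13,-0.55,0,0,0,0],[-0.83,0.13,-0.55,0,0,0,0],[-0.83,0.13,-0.55,0,0,0,0],[0,0,0,0,0,0,0]]'; python3 -c "
from p import *
rep()"
```

```text
t: 26.8
tcp_pos: [0.5496, 0.2336, 0.0755]
tool_rot: [0.991, -0.078, 0.111, 0.006]
force: [0.7, 0.6, -4.1]
finger_gap: 0.461
gripper_force: 61.6
t 26.8 holder in panel mm [-38.65  -9.5    5.96] F panel [-1.69  0.66 -3.76] gap 0.4614570451876025
turn deg [0.   0.02 0.07] q [ 0.26  0.67  1.77 -0.17  0.51  2.13]
```

```bash
python3 -m handwheel '[[-0.5,0.08,-0.33,0,0,0,0],[-0.5,0.08,-0.33,0,0,0,0],[-0.5,0.08,-0.33,0,0,0,0],[-0.5,0.08,-0.33,0,0,0,0],[-0.5,0.08,-0.33,0,0,0,0],[-0.5,0.08,-0.33,0,0,0,0],[-0.5,0.08,-0.33,0,0,0,0],[0,0,0,0,0,0,0],[0,0,0,0,0,0,0],[0,0,0,0,0,0,0]]'; python3 -c "
from p import *
rep()"
```

```text
t: 28.05
tcp_pos: [0.5467, 0.2342, 0.0735]
tool_rot: [0.991, -0.078, 0.111, 0.006]
force: [1.5, -0.8, -3.0]
finger_gap: 0.461
gripper_force: 61.6
t 28.05 holder in panel mm [-42.26  -9.39   5.9 ] F panel [-0.25 -0.59 -3.4 ] gap 0.46104777421764825
turn deg [-0.01  0.08  0.08] q [ 0.26  0.67  1.78 -0.18  0.5   2.14]
```

```bash
python3 -m handwheel '[[-0.41,0.07,-0.27,0,0,0,0],[-0.41,0.07,-0.27,0,0,0,0],[-0.41,0.07,-0.27,0,0,0,0],[-0.41,0.07,-0.27,0,0,0,0],[0,0,0,0,0,0,0],[0,0,0,0,0,0,0],[0,0,0,0,0,0,0],[0,0,0,0,0,0,0],[0,0,0,0,0,0,0],[0,0,0,0,0,0,0]]'; python3 -c "
from p import *
rep()"
```

```text
t: 29.3
tcp_pos: [0.5465, 0.2344, 0.0732]
tool_rot: [0.991, -0.078, 0.113, 0.006]
force: [4.8, -3.2, 2.4]
finger_gap: 0.464
gripper_force: 61.9
t 29.3 holder in panel mm [-42.53  -9.23   5.92] F panel [ 5.73 -2.44 -0.86] gap 0.4636203505817921
turn deg [-0.03  0.25  0.08] q [ 0.26  0.67  1.78 -0.18  0.49  2.14]
```

The stud is home: slide force about 7 N at an estimated −42.5 mm. I settle the plate on the panel and let go.

```bash
python3 -m handwheel '[[0.27,-0.04,-0.42,0,0,0,0],[0.27,-0.04,-0.42,0,0,0,0],[0,0,0,0,0,0,0],[0,0,0,0,0,0,0.5],[0,0,0,0,0,0,0.55],[0,0,0,0,0,0,0.6],[0,0,0,0,0,0,0.7],[0,0,0,0,0,0,1],[0,0,0,0,0,0,1],[0,0,0,0,0,0,1]]'; python3 -c "
from p import *
rep()"
```

```text
t: 30.55
tcp_pos: [0.5452, 0.2344, 0.0714]
tool_rot: [0.991, -0.078, 0.111, 0.006]
force: [0.1, 0.3, 0.3]
finger_gap: 1.004
gripper_force: 0.0
t 30.55 holder in panel mm [-44.69  -9.47   4.91] F panel [0.2  0.32 0.25] gap 1.0043491425026563
turn deg [0.   0.03 0.08] q [ 0.26  0.67  1.78 -0.18  0.49  2.14]
```

```bash
python3 -c "
from p import *
print(Ro.from_quat(manip.sense()['tool_rot']).as_matrix()[:,2])"
```

```text
[ 0.22 -0.03 -0.98]
```

```bash
python3 -m handwheel '[[-1.1,0.15,5,0,0,0,1],[-2.2,0.3,10,0,0,0,1],[-4.4,0.6,20,0,0,0,1],[-6.6,0.9,30,0,0,0,1],[-6.6,0.9,30,0,0,0,1],[-6.6,0.9,30,0,0,0,1],[0,0,0,0,0,0,1],[0,0,0,0,0,0,1],[0,0,0,0,0,0,1],[0,0,0,0,0,0,1]]'
python3 - <<'E'
from p import *
s=manip.sense();print(s['force']);im=manip.snapshot("wrist").astype(int);c=cal("wrist");n=R[:,2];save(im.astype(np.uint8),'end')
def pl(px,h):
    o,d=ray(c,px);P=o+d*((n@(t+n*h)-n@o)/(n@d));return 1e3*R.T@(P-t)
w=((im.min(2)>140)&(im[...,1]-im[...,0]<25)).astype(np.uint8)
print('expected corners',[proj(c,t+R@(np.array(v)/1e3)) for v in((13,28.5,10),(13,-47.5,10))])
n_,lab,st,ce=cv2.connectedComponentsWithStats(w)
e=proj(c,t+R@np.array([-.01,-.035,.010]));i=lab[int(e[1]),int(e[0])];print(st[i])
m=(lab==i);rows=[r for r in range(st[i,1]+6,st[i,1]+60,6)]
for side in(0,1):
    ed=[(np.nonzero(m[r])[0][[0,-1][side]],r) for r in rows];P=np.array([pl(p,10) for p in np.array(ed,float)*1.] if 0 else [pl(p,.010) for p in ed]);k=np.polyfit(P[:,0],P[:,1],1);print('side edge y',P[:,1].mean(),'skew rad',k[0])
cols=range(st[i,0]+10,st[i,0]+st[i,2]-10,8);P=np.array([pl((x,np.nonzero(m[:,x])[0][0]),.010) for x in cols]);print('top edge x',np.median(P[:,0]),'skew',np.polyfit(P[:,1],P[:,0],1)[0])
b=((im[...,0]-im[...,2]>60)&(im[...,0]>130)).astype(np.uint8);n_,lab,st,ce=cv2.connectedComponentsWithStats(b)
for j in range(1,n_):
    if st[j,4]>30: print('brass',st[j],pl(ce[j],.017))
E
```

```text
t: 31.8
tcp_pos: [0.5173, 0.2379, 0.1953]
tool_rot: [0.991, -0.078, 0.11, 0.007]
force: [-0.6, 0.2, -0.6]
finger_gap: 0.998
gripper_force: 0.0
[-0.59  0.18 -0.57]
expected corners [array([268.56,  92.49]), array([367.22,  92.59])]
[ 269   92   98  115 7170]
side edge y 28.40227164287901 skew rad 0.002353749177141628
side edge y -46.81342835765891 skew rad -0.005638964576363523
top edge x 13.402419324165976 skew -0.0009458678366582948
brass [615   7  14  13 132] [  65.4  -205.18   17.  ]
brass [598  13  17  17 124] [  59.94 -196.74   17.  ]
brass [124  96  21  22 339] [  4.08 132.04  17.  ]
brass [464  97  21  22 360] [   3.7  -129.18   17.  ]
brass [309 101  19  20 295] [ 1.22 -9.46 17.  ]
brass [159 210   9   5  36] [-99.19 142.64  17.  ]
brass [444 212  11   4  37] [-100.06 -137.52   17.  ]
```

The holder hangs straight (skew below 0.01 rad) with the stud at the slot's end: its top edge is about 12–13 mm above the stud against 13 mm for fully home. The gripper is clear, so I hand in.

```bash
python3 -c "
from station import manip
print(manip.sign_off())"
```

```text
the job is handed in; nothing more can be done
None
```

The holder was hung on the stud and released, straight and keyhole end up by the last camera check. The job was handed in at about 32 s, but no verdict came back.

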